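# Set up the folding breakfast caddy and lock its support leg

### The job

Set up the white and yellow folding caddy: first fold its three yellow walls fully upright, then pull its support leg out along its rod until the outer face of the leg's black foot bar meets the red ring on the rod. While holding the leg there (it springs back if let go), squeeze the orange cam lever fully closed against the leg; the lever must not be closed with the leg anywhere else. Finish while still firmly holding the leg at the ring with the lever closed: do not let go, and leave the other tableware where it is.

Things in the scene. Friction and masses are not known exactly. Their poses are not given: they have to be found in the camera images.
- caddy: folding caddy, fixed: white base 110 mm (its x) by 150 mm (its y), 14 mm high; yellow walls hinged on its -x (near), +x (far) and +y (left) edges; a fixed white end block on its -y edge, to 89 mm from the origin and 69 mm high. Origin: centre of the underside, on the table; z up. A steel rod 12 mm thick runs from the block along -y at x = 0, 24 mm above the table, to 253 mm from the origin
- near_panel (a joint): angle of the near wall, a yellow plate 4 mm thick, 55 mm from hinge to free edge: 0 = folded out flat, 1.571 = upright (stop). Starts 0.65 to 1, stays where left; 2 to 3 N swings it: push its free edge in and up along its arc (a level push can bind). Hinge 14 mm above the table, along y at x = -55 mm (caddy frame), 138 mm wide, folds out to the caddy's -x. Upright, its outer face is in the vertical plane of the hinge
- far_panel (a joint): angle of the far wall, a yellow plate 4 mm thick, 55 mm from hinge to free edge: 0 = folded out flat, 1.571 = upright (stop). Starts 0.65 to 1, stays where left; 2 to 3 N swings it: push its free edge in and up along its arc (a level push can bind). Hinge 14 mm above the table, along y at x = +55 mm (caddy frame), 138 mm wide, folds out to the caddy's +x. Upright, its outer face is in the vertical plane of the hinge
- left_panel (a joint): angle of the left wall, a yellow plate 4 mm thick, 55 mm from hinge to free edge: 0 = folded out flat, 1.571 = upright (stop). Starts 0.65 to 1, stays where left; 2 to 3 N swings it: push its free edge in and up along its arc (a level push can bind). Hinge 14 mm above the table, along x at y = +75 mm (caddy frame), 98 mm wide, folds out to the caddy's +y. Upright, its outer face is in the vertical plane of the hinge
- near_edge (a point): middle of the near wall's free edge (an aluminium strip)
- far_edge (a point): middle of the far wall's free edge (an aluminium strip)
- left_edge (a point): middle of the left wall's free edge (an aluminium strip)
- leg: support leg: square aluminium tube on the rod, 20 mm wide, 58 mm long, 12 to 36 mm above the table, with a black foot bar across its outer end. Origin: on the rod's axis at the tube's inner end; axes as the caddy's; the tube runs to -y. Slides 70 mm outward; starts fully in, 104 mm from the caddy's origin. A spring draws it in with 2 N at the start, about 3 N at the ring
- leg_outer_end (a point): middle of the foot bar's outer face (away from the caddy), on the rod's axis: this is to meet the ring. The black foot bar is 130 mm along the caddy's x, 10 mm thick, 2 to 36 mm above the table, its inner face 58 mm and outer face 68 mm from the tube's inner end; fingers astride the tube can hook behind it to pull
- leg_grip (a point): place to hold the leg: on the tube's axis, 46 mm outward of its inner end, 24 mm above the table; the fingers go down on the tube's -x and +x sides (caddy's frame), just inside the foot bar
- mark (a point): middle of the red ring on the rod (19 mm diameter, 4 mm wide; only a mark, it does not stop the leg), 30 to 55 mm beyond the foot bar's outer face at the start. Axes as the caddy's: y along the rod, towards the caddy
- lever (a joint): angle of the orange cam lever carried on the leg's +x side (caddy's frame): 0 = closed along the tube (stop), starts 0.45 to 0.65, sticking out. Upright hinge 15 mm beside the tube's axis, 6 mm outward of its inner end; 46 mm long towards the foot bar, 6 mm thick, 14 to 34 mm above the table. Stays where left; 4 to 5 N at the tip moves it. Closed, its outer face is 19 mm from the tube's axis
- lever_tip (a point): free end of the cam lever, half-way up
- mug: white mug, 72 mm wide, 75 high; a bystander, leave it where it is. Origin: centre of its underside
- bowl: blue bowl, 100 mm wide, 45 high; a bystander, leave it where it is. Origin: centre of its underside
- jam_jar: amber jar, 48 mm wide, 60 high; a bystander, leave it where it is. Origin: centre of its underside
- sugar_jar: clear jar, 52 mm wide, 68 high; a bystander, leave it where it is. Origin: centre of its underside
- paper_cup: blue cup, 76 mm wide, 75 high; a bystander, leave it where it is. Origin: centre of its underside
- salt: steel salt shaker, 34 mm wide, 66 high; a bystander, leave it where it is. Origin: centre of its underside
- plate: white plate, 170 mm wide, 20 high; a bystander, leave it where it is. Origin: centre of its underside
- jug: amber tea jug on a white board, 104 mm wide, 160 high; a bystander, leave it where it is. Origin: centre of its underside

How it is judged:
By the outcome, as a careful person would: the job done as asked, in the order asked, and still so for the second after the job is handed in, while the arm keeps its last pose, push and grip.
It also fails if it takes over 64 s, if anything falls off the work surface, if the arm or the gripper's body presses on something with over 40 N, if the wrist force passes 120 N, or if a joint passes its speed limit or range.

### The arm

A 6-joint arm with a two-finger parallel gripper is mounted at the origin on the work surface. World frame = base frame: x ahead of the robot, y to its left, z up, the work surface at z = 0. Lengths are in mm, angles in rad, forces in N, time in s.
With the tool pointing down it reaches from about 300 to 775 mm from the base axis. Payload 14.6 kg.
Tool frame: the origin (TCP) lies at the very end of the fingers, on their centre line; the grasp point (between the pads) lies 19 mm behind it (grip_point_offset is the distance from the TCP to the grasp point, in mm); z points along the fingers, y is the line along which they close (so a half turn about z gives the same grasp; the last joint's range is limited). The gripper opens to 94 mm and grips with 3 to 60 N. Pads are 16 mm wide; open, the fingers measure 119 mm over their backs; the gripper's body (75 mm by 177 mm) begins 78 mm behind the grasp point.
Start: joints at [-1.205, 0.3, 1.521, -0, 1.321, -0.067], TCP at [230.67, -499.28, 205.446] pointing down, gripper open.
Joint ranges: [-3.03, 3.03], [-0.79, 2.21], [0.23, 2.52], [-1.04, 4.18], [0, 3.07], [-2.55, 2.55]. Speed limits (rad/s): [2.22, 2.22, 2.57, 3.14, 3.14, 3.14].

### API

Orientations are given as [roll, pitch, yaw] about the fixed x, y, z axes, in that order (R = Rz(yaw) Ry(pitch) Rx(roll)).
In Python, from cell import read_state, camera, camera_info, sign_off, grip_point_offset gives the robot as it stands.
- The arm moves only by the shell command python3 -m handwheel 'ROWS' [FORCE]. ROWS is text: rows parted by semicolons, each of 5 numbers parted by spaces: the shift along the world's x, y, z in units of 40 mm (1.0 is 40 mm), then the turn about the world's z in units of 5 degrees (1.0 is 5 degrees), then the closure, from 0 (fully open) to 1 (shut). In form: dx dy dz yaw gripper; .... A call has 1 to 12 rows; each row shifts and turns the commanded pose from where the row before left it; what a row does not reach is not made up. A row lasts 1/12 s, in which the tool goes at most 41.7 mm and 7.16 degrees, less where a joint would pass 70% of its speed; a pose out of reach is approached as far as the arm can. A call is refused whole if a number of a shift passes 1 or a number of a turn 1, either way. A call with a gripper value outside its range is refused whole. The fingers move at their own pace and stop on an object; FORCE is the grip in N (left out, the last holds). Time passes only in rows, so rows that do not move let the fingers close. It gives the time, the measured TCP pose, the force, the opening and the grip force at its end, in the units of the state.
- read_state(): the state, without advancing time (a new reading comes with each control period).
- camera(name): name is "scene" or "top"; returns (picture, depth): 384x512x3 uint8, red, green, blue; 384x512 float32, mm along the optical axis (not along the pixel's ray), 0 where there is no reading.
- camera_info(name): a dict with "intrinsics" (3x3 intrinsics, pixels), "k1" (the pictures are not rectified: a ray, as slopes to the right and down, at radius r is drawn at 1 + k1 r^2 times it, then the intrinsics apply), "world_from_camera" (4x4, takes a point from camera to world coordinates). Camera axes: x right, y down, z forward; pixel columns grow to the right and rows downward; lengths in mm; the calibration is good to about 2 mm. A picture is of the moment at which its call begins. camera_info takes no time and is no camera call.
- sign_off(): hands the job in; it is judged then, once.
The state is a dict: "clock": time; "joints": joint angles; "qd": joint speeds; "effort": joint torques, N m; "eef_pos": TCP position; "eef_rot": TCP orientation; "wrist_force": force on the tool from outside, world axes, zero at the start; "moment": the same for the moment, N m; "finger_gap": finger opening in mm; "finger_force": force on a finger pad.
Only numpy, scipy, OpenCV 4.12 (cv2) and the standard library are available. Lean on these libraries where they do the work, as an engineer would, in place of code of your own. Each camera call takes 0.05 s, during which the arm holds its last target. There are 200 camera calls.

## Working session

There is one attempt and no reset: what is moved stays moved. The work goes in short steps, Python scripts to look and compute and a shell command to move; the robot and the scene stay as the last step left them, time stands still between calls to the robot, and variables do not carry over. Pictures are saved under pics/ and viewed, at most 10 in all, crops included, and the job is handed in when it is done.

```bash
ls; mkdir -p pics
cat > h.py <<'E'
import numpy as np, cv2
from cell import *
def snap(n,f):
    im,d=camera(n); cv2.imwrite(f'pics/{f}.png',im[:,:,::-1]); np.savez(f'pics/{f}.npz',im=im,d=d); return im,d
def cloud(n,d):
    i=camera_info(n);K=np.array(i['intrinsics'],float);T=np.array(i['world_from_camera'])
    v,u=np.mgrid[:d.shape[0],:d.shape[1]]
    p=cv2.undistortPoints(np.stack([u,v],-1).reshape(-1,1,2).astype(np.float64),K,np.array([i['k1'],0,0,0.])).reshape(d.shape+(2,))
    c=np.dstack([p[...,0]*d,p[...,1]*d,d]); return c@T[:3,:3].T+T[:3,3]
E
python3 - <<'E'
from h import *
for n in('scene','top'):
    snap(n,n+'0'); print(n,np.round(camera_info(n)['world_from_camera'],2).tolist(),camera_info(n)['intrinsics'])
s=read_state();print(s['eef_pos'],s['eef_rot'],s['finger_gap'],s['clock'])
E
```

```text
pics
scene [[-0.81, 0.37, -0.46, 1226.64], [0.59, 0.52, -0.62, 943.73], [0.01, -0.77, -0.64, 997.93], [0.0, 0.0, 0.0, 1.0]] [[435.53200609   0.         258.67145308]
 [  0.         435.53200609 195.74018328]
 [  0.           0.           1.        ]]
top [[0.02, -1.0, 0.1, 400.21], [-1.0, -0.01, 0.02, -5.22], [-0.02, -0.1, -0.99, 1564.94], [0.0, 0.0, 0.0, 1.0]] [[496.10637334   0.         245.35017442]
 [  0.         496.10637334 181.08330181]
 [  0.           0.           1.        ]]
[ 230.58961171 -499.07921336  204.95391401] [-3.14060245e+00 -7.31281403e-05  4.32810261e-01] 94.11150308711271 0.1
```

View pics/scene0.png

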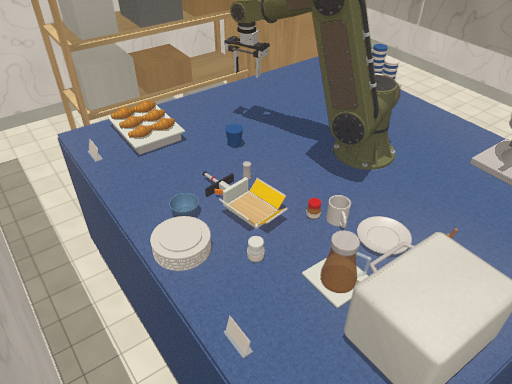

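View pics/top0.png

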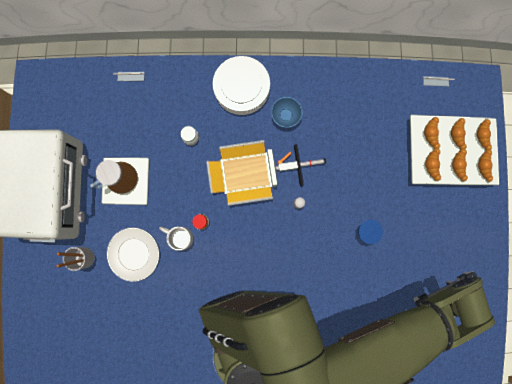

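The top view shows the caddy at about (247,173). Its rod points image-right and slightly up to (325,160). The salt shaker is at (300,203), the bowl at (287,112), the jam jar at (200,221) and the clear jar at (189,135).

Run:
```python
from h import *
z=np.load('pics/top0.npz');im,d=z['im'],z['d'];P=cloud('top',d);np.save('pics/P.npy',P)
cv2.imwrite('pics/top0c.png',cv2.resize(im[95:245,170:345,::-1],None,fx=4,fy=4,interpolation=cv2.INTER_CUBIC)[:600,:700])
z=np.load('pics/scene0.npz');im2=z['im'];Ps=cloud('scene',z['d'])
cv2.imwrite('pics/sc0c.png',cv2.resize(im2[150:270,190:340,::-1],None,fx=5,fy=5,interpolation=cv2.INTER_CUBIC))
for n,I,Q in(('top',im,P),('scene',im2,Ps)):
    h=cv2.cvtColor(I,cv2.COLOR_RGB2HSV);x=Q
    roi=(x[...,0]>300)&(x[...,0]<800)&(abs(x[...,1]+20)<280)&(x[...,2]>5)&(x[...,2]<100)
    for nm,m in dict(yellow=(h[...,0]>18)&(h[...,0]<30)&(h[...,1]>200),orange=(h[...,0]>5)&(h[...,0]<16)&(h[...,1]>180),red=((h[...,0]<4)|(h[...,0]>175))&(h[...,1]>140),black=(h[...,2]<45)).items():
        k,lab,st,c=cv2.connectedComponentsWithStats((m&roi).astype(np.uint8))
        for i in range(1,k):
            if st[i,4]>4:
                q=x[lab==i];print(n,nm,st[i].tolist(),np.round(np.median(q,0)),np.round(q.min(0)),np.round(q.max(0)))
```

```text
top yellow [221, 144, 43, 14, 370] [647.  42.  38.] [627. -23.  17.] [667. 108.  61.]
top yellow [209, 162, 15, 30, 308] [566. 122.  34.] [518. 100.  14.] [612. 144.  55.]
top yellow [227, 188, 44, 14, 339] [512.  21.  34.] [488. -46.  14.] [533.  88.  50.]
top orange [281, 153, 9, 10, 16] [623. -87.  35.] [ 613. -104.   28.] [642. -79.  41.]
top red [310, 161, 1, 5, 5] [ 611. -170.   34.] [ 605. -170.   32.] [ 617. -170.   36.]
top red [193, 215, 13, 14, 147] [425. 169.  59.] [404. 150.  25.] [444. 188.  67.]
top black [294, 145, 9, 41, 91] [ 602. -133.   34.] [ 541. -145.    9.] [ 668. -120.   42.]
scene yellow [250, 180, 34, 29, 437] [511.  26.  34.] [486. -44.  15.] [538.  92.  53.]
scene yellow [260, 210, 21, 14, 32] [578. 130.  39.] [532. 119.  29.] [614. 142.  46.]
scene orange [214, 189, 8, 5, 31] [636. -95.  28.] [ 627. -106.   16.] [646. -82.  37.]
scene red [211, 177, 3, 4, 6] [ 618. -166.   30.] [ 612. -168.   23.] [ 621. -165.   33.]
scene red [309, 198, 12, 11, 114] [429. 178.  58.] [406. 153.  43.] [449. 196.  64.]
```

View pics/top0c.png

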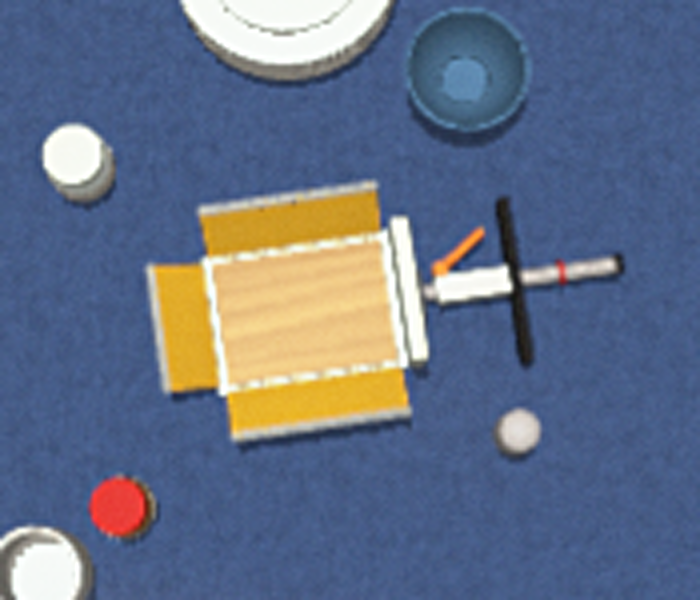

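View pics/sc0c.png

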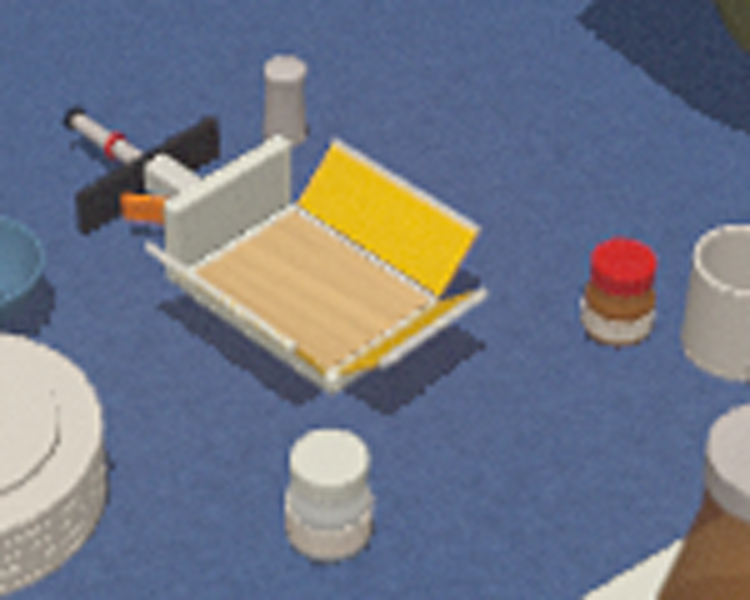

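Both crops agree. Near wall edge (235,440)-(410,413), far edge (200,208)-(376,184), left edge (150,266)-(166,391). Foot bar (503,198)-(527,363), ring at (562,272), lever tip at (482,232), salt at (518,432) close to the bar. Next I fit the caddy model to both views.

```bash
cat > fit.py <<'E'
from h import *
from scipy.optimize import least_squares
def proj(n,p):
    i=camera_info(n);T=np.linalg.inv(np.array(i['world_from_camera']));c=np.asarray(p)@T[:3,:3].T+T[:3,3]
    return cv2.projectPoints(c.reshape(-1,1,3),np.zeros(3),np.zeros(3),np.array(i['intrinsics'],float),np.array([i['k1'],0,0,0.]))[0].reshape(-1,2)
c,s=np.cos,np.sin
L=55
ne=lambda a,y:[-55-L*c(a),y,14+L*s(a)]
fe=lambda a,y:[55+L*c(a),y,14+L*s(a)]
le=lambda a,x:[x,75+L*c(a),14+L*s(a)]
def model(q):
    a,b,l,m,v=q
    t=[[-55,75,14],[55,75,14],[-55,-75,14],[0,-253,24],[0,m,33.5],[65,-167,36],[-65,-167,36],ne(a,69),ne(a,-69),fe(b,69),fe(b,-69),le(l,49),le(l,-49),[15+46*s(v),-110-46*c(v),34]]
    sc=[[-65,-167,36],[65,-167,36],[0,-253,24],[0,m,33.5],ne(a,-69),ne(a,69),[-55,75,14],[-55,-75,14],le(l,-49),fe(b,-69)]
    return t,sc
tp=(np.array([(222,391),(206,259),(405,365),(622,264),(562,270),(503,199),(527,363),(235,438),(410,411),(200,210),(376,185),(150,266),(166,391),(483,231)])+.5)/4-.5+[170,95]
sp=(np.array([(215,122),(80,192),(72,117),(114,143),(335,143),(480,230),(438,295),(295,207),(485,292),(150,245)])+.5)/5-.5+[190,150]
def W(p,x):
    R=np.array([[c(x[2]),-s(x[2]),0],[s(x[2]),c(x[2]),0],[0,0,1]]);return np.array(p,float)@R.T+[x[0],x[1],0]
if __name__=='__main__':
    def f(x):
        t,sc=model(x[3:8]);return np.r_[(proj('top',W(t,x))-tp+x[8:10]).ravel(),(proj('scene',W(sc,x))-sp+x[10:12]).ravel(),x[8:12]/1.]
    r=least_squares(f,[580,20,.1,.8,.8,.8,-205,.5,0,0,0,0],loss='soft_l1');x=r.x
    print(np.round(x,3));print(np.round(f(x)[:-4].reshape(-1,2),1).tolist());np.save('x.npy',x)
    P=np.load('pics/P.npy')
    for nm,(u,v) in dict(salt=(518,428),bowl=(467,70),jam=(120,507),sugar=(75,155),plate=(290,10)).items():
        pt=P[95+v//4,170+u//4];k=W([0,0,0],x)[:2];d=pt[:2]-k;print(nm,np.round(pt),'caddy',np.round([d[0]*c(x[2])+d[1]*s(x[2]),-d[0]*s(x[2])+d[1]*c(x[2])]))
    print('mark',W([0,x[6],24],x),'grip',W([0,-150,24],x))
E
python3 fit.py
```

```text
[ 5.80342e+02  3.12450e+01  1.59000e-01  8.21000e-01  1.02500e+00
  7.93000e-01 -2.02891e+02  6.06000e-01  3.36000e-01 -5.20000e-02
  3.11000e-01  8.50000e-01]
[[-0.5, 0.9], [-1.3, -0.4], [1.1, 0.5], [0.3, 0.1], [-0.1, 0.5], [0.2, -0.7], [0.6, -0.7], [-0.9, 0.0], [0.1, 0.3], [-0.2, 0.3], [0.2, 0.0], [-0.3, -0.3], [-0.0, -0.2], [0.3, -0.2], [-0.1, -0.7], [-0.4, 0.8], [0.0, 0.3], [0.3, -1.1], [0.1, -0.4], [-0.2, -0.1], [1.5, 1.8], [-0.6, -0.6], [-0.0, -0.1], [-0.4, 0.0]]
salt [ 487. -134.   62.] caddy [-118. -148.]
bowl [779. -96.   8.] caddy [ 176. -157.]
jam [425. 166.  62.] caddy [-132.  157.]
sugar [696. 210.  65.] caddy [142. 158.]
plate [813.  45.  60.] caddy [232. -23.]
mark [ 612.37385317 -169.10099884   24.        ] grip [ 604.0235586  -116.87342208   24.        ]
```

Fit is good to about 1 px. Caddy is at (580.3, 31.2) with yaw 9.1°, the ring is about 31 mm beyond the foot bar, and wall angles are near 0.82, far 1.03, left 0.79. I'll move to outside the near wall with the fingers shut and tool yaw near 99°.

```bash
python3 -m handwheel '.37 .85 -.14 1 1;.37 .85 -.14 1 1;.37 .85 -.14 1 1;.37 .85 -.14 1 1;.37 .85 -.14 1 1;.37 .85 -.14 1 1;.37 .85 -.14 1 1;.37 .85 -.14 1 1;.37 .85 -.14 1 1;.37 .85 -.14 1 1;.37 .85 -.14 1 1;.37 .85 -.14 1 1' 30
cat > st.py <<'E'
from h import *
import sys
x=np.load('x.npy');s=read_state();p=np.array(s['eef_pos']);d=p[:2]-x[:2];a=x[2]
R=np.array([[np.cos(a),np.sin(a)],[-np.sin(a),np.cos(a)]])
q=np.r_[R@d,p[2]];print('t',round(s['clock'],2),'caddy',np.round(q,1),'yaw',round(np.degrees(s['eef_rot'][2]),1),'gap',round(s['finger_gap'],1),'ff',s['finger_force'],'wfc',np.round(R@np.array(s['wrist_force'])[:2],1),np.round(s['wrist_force'][2],1))
def go(t):
    v=np.array(t)-q;w=np.r_[R.T@v[:2],v[2]]/40;print(t,'units',np.round(w,2),'yaw units',round((90+np.degrees(a)-np.degrees(s['eef_rot'][2]))/5,2))
for t in sys.argv[1:]: go(eval(t))
E
python3 st.py [-130,0,110]
```

```text
clock: 1.1
eef_pos: [408.5, -89.4, 138.0]
eef_rot: [3.142, 0.0, 1.484]
wrist_force: [0.5, 0.4, 0.9]
finger_gap: 17.3
finger_force: 0.0
t 1.1 caddy [-188.8  -92.   138. ] yaw 85.0 gap 17.3 ff 0.0 wfc [0.5 0.3] 0.9
[-130, 0, 110] units [ 1.09  2.5  -0.7 ] yaw units 2.81
```

```bash
python3 -m handwheel '.3 .83 -.2 1 1;.3 .83 -.2 1 1;.3 .83 -.3 .8 1;.1 .02 -.5 0 1;0 0 -.5 0 1;0 0 -.5 0 1;0 0 -.2 0 1;0 0 0 0 1'; python3 st.py [-105,0,39] [-106,0,39] [-67.5,0,54]
```

```text
clock: 1.77
eef_pos: [447.2, 9.2, 40.8]
eef_rot: [-3.138, -0.001, 1.724]
wrist_force: [0.1, -0.4, -0.7]
finger_gap: 0.8
finger_force: 0.0
t 1.77 caddy [-134.9   -0.8   40.8] yaw 98.8 gap 0.8 ff 0.0 wfc [ 0.1 -0.4] -0.7
[-105, 0, 39] units [ 0.74  0.14 -0.04] yaw units 0.06
[-106, 0, 39] units [ 0.71  0.13 -0.04] yaw units 0.06
[-67.5, 0, 54] units [1.66 0.29 0.33] yaw units 0.06
```

```bash
python3 -m handwheel '.37 .07 -.04 0 1;.37 .07 0 0 1;.1 .015 .075 0 1;.1 .015 .075 0 1;.12 .02 .06 0 1;.12 .02 .06 0 1;.13 .02 .035 0 1;.13 .02 .035 0 1;.06 .01 .01 0 1;0 0 0 0 1;0 0 0 0 1'; python3 st.py [-67.5,0,54]
```

```text
clock: 2.68
eef_pos: [508.3, 19.5, 54.5]
eef_rot: [-3.142, -0.0, 1.724]
wrist_force: [-0.3, -0.8, 0.2]
finger_gap: 0.5
finger_force: 0.0
t 2.68 caddy [-73.   -0.2  54.5] yaw 98.8 gap 0.5 ff 0.0 wfc [-0.5 -0.7] 0.2
[-67.5, 0, 54] units [ 0.14  0.03 -0.01] yaw units 0.06
```

```bash
for i in 1; do python3 -m handwheel '.05 .01 0 0 1;.05 .01 0 0 1;0 0 0 0 1'; python3 st.py; python3 -m handwheel '.05 .01 0 0 1;0 0 0 0 1'; python3 st.py;python3 -m handwheel '.05 .01 0 0 1;0 0 0 0 1'; python3 st.py;  done | grep t\
```

```text
t 2.93 caddy [-68.7  -0.1  54.6] yaw 98.8 gap 0.4 ff 0.0 wfc [-0.2 -0. ] 0.3
t 3.1 caddy [-67.7   0.   54.5] yaw 98.8 gap 0.4 ff 3.434474766254425 wfc [-7.  -0.8] 3.8
t 3.27 caddy [-67.3   0.1  54.4] yaw 98.8 gap 0.3 ff 10.488876302260906 wfc [-21.1  -2.2] 14.2
```

Run:
```python
from h import *
im,d=snap('scene','s1');cv2.imwrite('pics/s1c.png',cv2.resize(im[140:270,190:340,::-1],None,fx=4,fy=4,interpolation=cv2.INTER_CUBIC))
```

```text
(no output)
```

View pics/s1c.png

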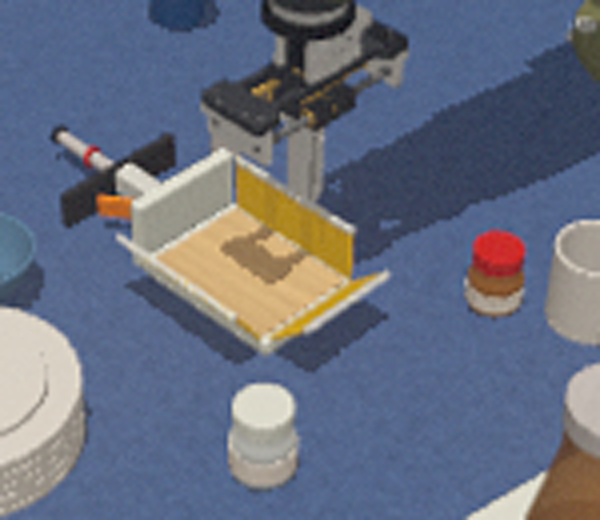

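The near wall stands upright against its stop (21 N, finger face at the hinge plane). Next is the left wall.

```bash
python3 -m handwheel '-.3 -.05 0 0 1;-.5 -.08 .3 0 1;0 0 .7 0 1;0 .4 .5 0 1;0 .95 .1 0 1;0 .95 0 0 1;.3 .9 0 0 1;.5 .8 0 0 1;.5 .6 0 0 1;.7 .2 0 0 1;0 0 0 0 1'; python3 st.py [0,142,120] [0,142,38]
```

```text
clock: 4.23
eef_pos: [566.9, 209.9, 118.0]
eef_rot: [3.141, -0.0, 1.726]
wrist_force: [-1.3, -1.3, -0.3]
finger_gap: -0.0
finger_force: 0.0
t 4.23 caddy [ 14.9 178.5 118. ] yaw 98.9 gap -0.0 ff 0.0 wfc [-1.5 -1. ] -0.3
[0, 142, 120] units [-0.22 -0.96  0.05] yaw units 0.04
[0, 142, 38] units [-0.22 -0.96 -2.  ] yaw units 0.04
```

```bash
python3 -m handwheel '-.25 -.72 -.3 0 1;0 0 -.8 0 1;0 0 -.9 0 1;0 0 0 0 1'; python3 st.py [0,121.7,38]
```

```text
clock: 4.57
eef_pos: [550.9, 177.8, 32.7]
eef_rot: [-3.132, 0.001, 1.724]
wrist_force: [-0.4, -1.3, -0.8]
finger_gap: 0.5
finger_force: 0.0
t 4.57 caddy [ -5.9 149.4  32.7] yaw 98.8 gap 0.5 ff 0.0 wfc [-0.6 -1.2] -0.8
[0, 121.7, 38] units [ 0.26 -0.66  0.13] yaw units 0.07
```

```bash
python3 -m handwheel '.13 -.33 .06 0 1;.13 -.33 .06 0 1;.02 -.11 .09 0 1;.02 -.11 .09 0 1;.02 -.12 .06 0 1;.02 -.12 .06 0 1;.02 -.13 .035 0 1;.02 -.13 .035 0 1;.01 -.05 .01 0 1;0 0 0 0 1;0 0 0 0 1'; python3 st.py; python3 -m handwheel '.01 -.05 0 0 1;0 0 0 0 1'; python3 st.py; python3 -m handwheel '.01 -.05 0 0 1;0 0 0 0 1'; python3 st.py
```

```text
clock: 5.48
eef_pos: [569.7, 121.8, 58.4]
eef_rot: [-3.141, 0.0, 1.724]
wrist_force: [1.0, -0.5, -0.3]
finger_gap: 0.0
finger_force: 0.0
t 5.48 caddy [ 3.8 91.1 58.4] yaw 98.8 gap 0.0 ff 0.0 wfc [ 0.9 -0.7] -0.3
clock: 5.65
eef_pos: [570.1, 119.9, 58.4]
eef_rot: [-3.141, -0.0, 1.725]
wrist_force: [-0.3, 0.4, 0.5]
finger_gap: 0.2
finger_force: 0.1
t 5.65 caddy [ 3.9 89.1 58.4] yaw 98.8 gap 0.2 ff 0.07950632267238689 wfc [-0.2  0.4] 0.5
clock: 5.82
eef_pos: [570.6, 117.7, 58.5]
eef_rot: [-3.141, 0.0, 1.724]
wrist_force: [0.0, 0.1, 0.2]
finger_gap: 0.4
finger_force: 0.1
t 5.82 caddy [ 4.  86.9 58.5] yaw 98.8 gap 0.4 ff 0.10211555287241936 wfc [0.  0.1] 0.2
```

```bash
for i in 1 ; do python3 -m handwheel '.01 -.05 0 0 1;0 0 0 0 1'>/dev/null; python3 st.py; python3 -m handwheel '0 -.04 0 0 1;0 0 0 0 1'>/dev/null; python3 st.py;python3 -m handwheel '0 -.03 0 0 1;0 0 0 0 1'>/dev/null; python3 st.py;done
```

```text
t 5.98 caddy [ 4.2 84.8 58.6] yaw 98.8 gap 0.6 ff 0.054745269007980824 wfc [-0.6 -0.1] -0.7
t 6.15 caddy [ 4.1 84.4 58.6] yaw 98.8 gap 0.4 ff 3.949259966611862 wfc [1.8 7.5] -0.6
t 6.32 caddy [ 4.1 84.2 58.6] yaw 98.8 gap 0.2 ff 7.184901684522629 wfc [ 2.5 13.7] -2.6
```

```bash
python3 -m handwheel '-.05 .3 0 0 1;-.08 .5 .3 0 1;0 0 .9 0 1;.4 0 .6 0 1;.9 -.3 0 0 1;.9 -.4 0 0 1;.8 -.6 0 0 1;.4 -.8 0 0 1;.1 -.4 0 0 1;0 0 0 0 1'; python3 st.py [127,0,44]
```

```text
clock: 7.15
eef_pos: [706.3, 41.6, 129.8]
eef_rot: [-3.141, 0.001, 1.721]
wrist_force: [-0.2, 0.2, -0.7]
finger_gap: 0.6
finger_force: 0.0
t 7.15 caddy [126.1  -9.6 129.8] yaw 98.6 gap 0.6 ff 0.0 wfc [-0.1  0.3] -0.7
[127, 0, 44] units [-0.01  0.24 -2.14] yaw units 0.1
```

```bash
python3 -m handwheel '0 .12 -.7 0 1;0 .12 -.9 0 1;0 0 -.54 0 1;-.38 -.06 0 0 1;-.38 -.06 .05 0 1;-.11 -.02 .055 0 1;-.11 -.02 .055 0 1;-.13 -.02 .035 0 1;-.13 -.02 .035 0 1;-.08 -.01 0.01 0 1;0 0 0 0 1;0 0 0 0 1'; python3 st.py;python3 -m handwheel '-.05 -.01 0 0 1;0 0 0 0 1'>/dev/null; python3 st.py [67.5,0,54]
```

```text
clock: 8.15
eef_pos: [653.0, 46.3, 54.6]
eef_rot: [-3.141, 0.0, 1.724]
wrist_force: [-0.2, -0.8, -0.1]
finger_gap: 0.4
finger_force: 0.0
t 8.15 caddy [74.1  3.4 54.6] yaw 98.8 gap 0.4 ff 0.0 wfc [-0.4 -0.7] -0.1
t 8.32 caddy [72.   3.3 54.5] yaw 98.8 gap 0.6 ff 0.1049670596330543 wfc [0.7 0.1] 0.7
[67.5, 0, 54] units [-0.1  -0.1  -0.01] yaw units 0.06
```

```bash
python3 -m handwheel '-.06 -.01 0 0 1;0 0 0 0 1'>/dev/null; python3 st.py;python3 -m handwheel '-.05 -.01 0 0 1;0 0 0 0 1'>/dev/null; python3 st.py;python3 -m handwheel '-.03 0 0 0 1;0 0 0 0 1'>/dev/null; python3 st.py
```

```text
t 8.48 caddy [69.5  3.3 54.5] yaw 98.8 gap 0.8 ff 0.04881705273874104 wfc [ 0.1 -0.1] -0.2
t 8.65 caddy [67.4  3.2 54.6] yaw 98.8 gap 0.4 ff 0.0008458086813334376 wfc [-0.4  0.4] -0.6
t 8.82 caddy [66.7  3.3 54.7] yaw 98.8 gap 0.7 ff 1.662103347480297 wfc [ 3.7 -0.5] -1.2
```

```bash
python3 -m handwheel '-.03 0 0 0 1;0 0 0 0 1'>/dev/null; python3 st.py;python3 -m handwheel '-.02 0 0 0 1;0 0 0 0 1'>/dev/null; python3 st.py [66,0,54]
```

```text
t 8.98 caddy [66.5  3.3 54.7] yaw 98.8 gap 0.2 ff 5.694768866087543 wfc [11.9 -1.1] -6.2
t 9.15 caddy [66.3  3.4 54.8] yaw 98.8 gap 0.3 ff 8.264837914612144 wfc [16.6 -2.5] -8.7
[66, 0, 54] units [ 0.   -0.08 -0.02] yaw units 0.06
```

All three walls are at their stops. Next I refine the ring position sub-pixel, back off and open the gripper. The open fingers go astride the tube, offset +4.5 mm so they clear the lever, and hook the bar without squeezing.

```bash
python3 -m handwheel '.3 .05 0 0 1;.5 .1 .3 0 1;0 0 .9 0 1;0 0 .7 0 .3;0 -.6 0 0 0;-.1 -.9 0 0 0;-.2 -.95 0 0 0;-.3 -.9 0 0 0;-.4 -.8 0 0 0;-.5 -.5 0 0 0;0 0 0 0 0' 30; python3 st.py [4.5,-151,100] [4.5,-151,9]
python3 - <<'E'
from fit import *
x=np.load('x.npy')
for n,off in(('top',x[8:10]),('scene',x[10:12])):
    im=np.load(f'pics/{n}0.npz')['im'].astype(float)
    ys=np.arange(-260,-100,1.);pp=proj(n,W([[0,y,28] for y in ys],x))+off
    red=np.clip(im[...,0]-(im[...,1]+im[...,2])/2-40,0,None)
    m=np.zeros(red.shape,np.uint8);cv2.polylines(m,[np.round(proj(n,W([[0,-185,28],[0,-225,28]],x))).astype(int).reshape(-1,1,2)],False,1,7)
    w=red*m;v,u=np.mgrid[:384,:512];c0=np.array([(u*w).sum(),(v*w).sum()])/w.sum()
    pr=proj(n,W([[0,y,29] for y in ys],x))
    print(n,c0,'ring y raw',ys[np.argmin(np.linalg.norm(pr-c0,axis=1))],'with fitted offset',ys[np.argmin(np.linalg.norm(pr-off*-1-c0,axis=1))],ys[np.argmin(np.linalg.norm(pr+off-c0,axis=1))])
E
```

```text
clock: 10.07
eef_pos: [612.8, -138.7, 130.6]
eef_rot: [-3.14, -0.0, 1.72]
wrist_force: [0.4, 0.2, -0.3]
finger_gap: 50.4
finger_force: 0.0
t 10.07 caddy [   5.2 -172.9  130.6] yaw 98.6 gap 50.4 ff 0.0 wfc [0.5 0.1] -0.3
[4.5, -151, 100] units [-0.1   0.54 -0.76] yaw units 0.1
[4.5, -151, 9] units [-0.1   0.54 -3.04] yaw units 0.1
top [310.0170778  162.52466793] ring y raw -204.0 with fitted offset -203.0 -203.0
scene [211.83902439 178.11707317] ring y raw -203.0 with fitted offset -206.0 -206.0
```

```bash
python3 -m handwheel '-.05 .3 0 .1 0;-.05 .3 0 0 0;0 0 -.4 0 0;0 0 -.4 0 0;0 0 -.3 0 0;0 0 0 0 0'; python3 st.py [4.5,-149,9]
```

```text
clock: 10.57
eef_pos: [610.5, -108.9, 83.9]
eef_rot: [-3.138, -0.002, 1.735]
wrist_force: [0.4, 0.4, -1.3]
finger_gap: 90.1
finger_force: 0.0
t 10.57 caddy [   7.7 -143.2   83.9] yaw 99.4 gap 90.1 ff 0.0 wfc [0.5 0.3] -1.3
[4.5, -149, 9] units [-0.06 -0.16 -1.87] yaw units -0.06
```

```bash
python3 -m handwheel '-.06 -.16 -.3 0 0;0 0 -.4 0 0;0 0 0 0 0'; python3 st.py [4.5,-149,9];python3 -m handwheel '0 0 -.4 0 0;0 0 -.4 0 0;0 0 -.37 0 0;0 0 0 0 0;0 0 0 0 0'; python3 st.py [4.5,-149,9]
python3 - <<'E'
from h import *
im,d=snap('scene','s2');im3,d=snap('top','t2')
a=cv2.resize(im[130:230,170:310,::-1],None,fx=4,fy=4,interpolation=cv2.INTER_CUBIC)
cv2.imwrite('pics/s2c.png',a)
E
```

```text
clock: 10.82
eef_pos: [607.9, -117.2, 56.1]
eef_rot: [-3.139, -0.001, 1.733]
wrist_force: [-0.2, 0.2, -1.4]
finger_gap: 94.0
finger_force: 0.0
t 10.82 caddy [   3.8 -150.9   56.1] yaw 99.3 gap 94.0 ff 0.0 wfc [-0.1  0.2] -1.4
[4.5, -149, 9] units [ 0.01  0.05 -1.18] yaw units -0.04
clock: 11.23
eef_pos: [609.1, -117.3, 12.2]
eef_rot: [-3.141, -0.0, 1.733]
wrist_force: [0.2, 0.8, -0.3]
finger_gap: 94.3
finger_force: 0.0
t 11.23 caddy [   5.  -151.2   12.2] yaw 99.3 gap 94.3 ff 0.0 wfc [0.3 0.7] -0.3
[4.5, -149, 9] units [-0.02  0.05 -0.08] yaw units -0.04
```

View pics/s2c.png

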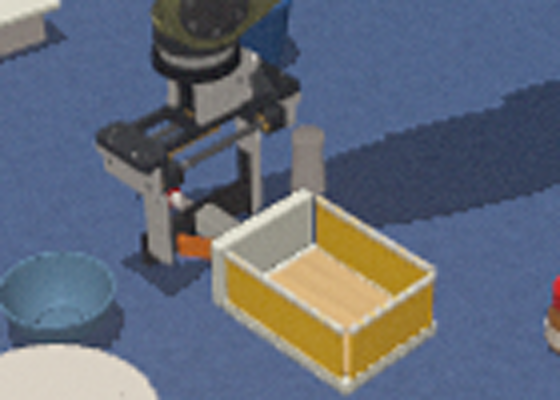

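The three walls are upright. The fingers are astride the tube inside the bar and the lever (180-210, 245) is untouched. Now I pull with the gripper open.

```bash
for i in 1; do python3 -m handwheel '0 -.05 -.08 0 0;0 0 0 0 0'>/dev/null; python3 st.py;python3 -m handwheel '.01 -.05 0 0 0;0 0 0 0 0'>/dev/null; python3 st.py; python3 -m handwheel '.02 -.1 0 0 0;.02 -.1 0 0 0;.02 -.1 0 0 0;.02 -.1 0 0 0;0 0 0 0 0;0 0 0 0 0'>/dev/null; python3 st.py [4.5,-180,9];done
```

```text
t 11.5 caddy [   4.9 -153.4    9.3] yaw 99.3 gap 94.3 ff 0.852462574839592 wfc [0.7 1.8] 0.4
t 11.67 caddy [   4.9 -155.5    9.1] yaw 99.3 gap 94.0 ff 0.8821667544543743 wfc [1. 2.] 1.6
t 12.17 caddy [   5.2 -171.9    8.5] yaw 99.3 gap 94.1 ff 1.0731617733836174 wfc [-0.7  2.1] 1.1
[4.5, -180, 9] units [ 0.02 -0.2   0.01] yaw units -0.04
```

```bash
python3 -m handwheel '.02 -.1 0 0 0;.02 -.08 0 0 0;.01 -.05 0 0 0;0 0 0 0 0;0 0 0 0 0'>/dev/null; python3 st.py [4.5,-184,9]
python3 - <<'E'
from h import *
im,d=snap('scene','s3');im3,d=snap('top','t3')
a=cv2.resize(im[155:205,185:255,::-1],None,fx=8,fy=8,interpolation=cv2.INTER_CUBIC)
b=cv2.resize(im3[140:185,270:340,::-1],None,fx=8,fy=8,interpolation=cv2.INTER_CUBIC)[:200*1+160]
cv2.imwrite('pics/c3.png',cv2.resize(np.vstack([a,b]),None,fx=.78,fy=.78))
print(a.shape,b.shape)
E
```

```text
t 12.58 caddy [   5.7 -181.1    8.4] yaw 99.3 gap 93.9 ff 1.1980881169438362 wfc [-2.5  2.4] -0.2
[4.5, -184, 9] units [-0.02 -0.08  0.01] yaw units -0.04
(400, 560, 3) (360, 560, 3)
```

View pics/c3.png

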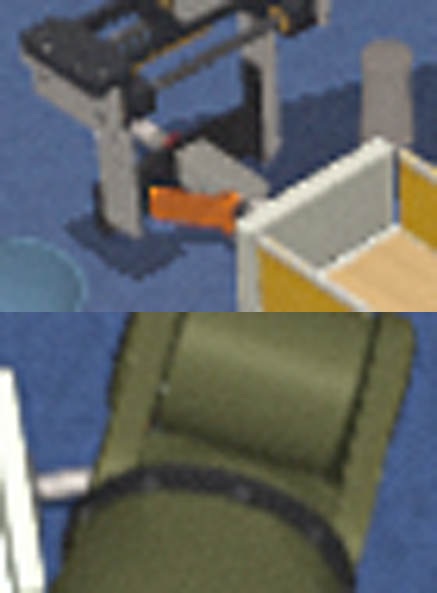

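Scene view: the ring is only just visible above the bar at about (172,140) in the crop, so the face is close. The top view is blocked by the wrist. I'll work out the gap from the fraction of red still visible.

```bash
cat > ring.py <<'E'
from fit import *
import sys
def red(im):
    im=im.astype(float);r=np.clip(im[...,0]-np.maximum(im[...,1],im[...,2])-12,0,None)
    x=np.load('x.npy');u,v=np.round(proj('scene',W([[0,-203,30]],x))[0]).astype(int)
    w=r[v-5:v+6,u-5:u+6];h=cv2.cvtColor(im.astype(np.uint8),cv2.COLOR_RGB2HSV)[v-5:v+6,u-5:u+6,0]
    return w[(h<8)|(h>165)].sum()
cam=np.array([783.,1001-203,998])
def vis(gap): # face y = -gap from ring middle (gap>0: short of it), ring middle at y=0
    cam=np.array([783.,1001.,998-24]);t,y=np.meshgrid(np.linspace(0,2*np.pi,721),np.linspace(-2,2,81))
    p=np.stack([9.5*np.cos(t),y,9.5*np.sin(t)],-1);n=np.stack([np.cos(t),0*t,np.sin(t)],-1)
    d=cam-p;w=np.clip((n*d).sum(-1)/np.linalg.norm(d,axis=-1),0,None)
    f=(gap-y)/d[...,1];zc=p[...,2]+f*d[...,2];hid=(f>0)&(zc<12)
    hid|=(y>gap)
    return (w*~hid).sum()/w.sum()
if __name__=='__main__':
    for n in sys.argv[1:]: print(n,red(np.load(f'pics/{n}.npz')['im']))
    if len(sys.argv)<5: print([(g,round(vis(g),2)) for g in (30,20,12,8,6,5,4,3,2,1,0)])
E
python3 ring.py scene0 s2 s3
```

```text
scene0 817.0
s2 364.0
s3 117.0
[(30, np.float64(1.0)), (20, np.float64(1.0)), (12, np.float64(0.88)), (8, np.float64(0.7)), (6, np.float64(0.58)), (5, np.float64(0.49)), (4, np.float64(0.35)), (3, np.float64(0.21)), (2, np.float64(0.11)), (1, np.float64(0.03)), (0, np.float64(0.01))]
```

Consistent with a remaining gap of about 2.5-3 mm.

```bash
python3 -m handwheel '-.01 -.05 0 0 0;0 0 0 0 0;0 0 0 0 0'>/dev/null; python3 st.py [4.5,-184,9]
python3 -c "
from h import *
snap('scene','s4')"; python3 ring.py s4 s4 s4 s4|head -1
python3 -m handwheel '-.01 -.02 0 0 0;0 0 0 0 0;0 0 0 0 0'>/dev/null; python3 st.py [4.5,-184,9]
python3 -c "
from h import *
snap('scene','s5')"; python3 ring.py s5 s5 s5 s5|head -1
```

```text
t 12.93 caddy [   5.4 -182.9    8.7] yaw 99.3 gap 94.4 ff 1.2307245656847954 wfc [1.4 2.2] -2.2
[4.5, -184, 9] units [-0.02 -0.03  0.01] yaw units -0.04
s4 11.0
t 13.23 caddy [   4.7 -183.6    8.8] yaw 99.3 gap 93.9 ff 1.2667732313275337 wfc [2.1 2.5] 0.1
[4.5, -184, 9] units [-0.   -0.01  0.01] yaw units -0.04
s5 7.0
```

Gap is about 0 now. Closing on the tube and lever.

```bash
python3 -m handwheel '-.02 0 0 0 .1;0 0 0 0 .2;0 0 0 0 .3;0 0 0 0 .4;0 0 0 0 .5;0 0 0 0 .55;0 0 0 0 .6;0 0 0 0 .65;0 0 0 0 .7;0 0 0 0 .8;0 0 0 0 1;0 0 0 0 1' 40 >/dev/null; python3 st.py;python3 -m handwheel '0 0 0 0 1;0 0 0 0 1;0 0 0 0 1;0 0 0 0 1;0 0 0 0 1;0 0 0 0 1' >/dev/null; python3 st.py
python3 - <<'E'
from h import *
im,d=snap('scene','s6')
cv2.imwrite('pics/c6.png',cv2.resize(im[150:215,180:260,::-1],None,fx=8,fy=8,interpolation=cv2.INTER_CUBIC))
E
python3 ring.py s6 s6 s6 s6|head -1
```

```text
t 14.28 caddy [   4.  -183.5    9.1] yaw 99.3 gap 27.7 ff 43.6690441891551 wfc [-1.1  2.7] 3.7
t 14.78 caddy [   4.  -183.5    9. ] yaw 99.3 gap 27.7 ff 43.67788698524237 wfc [-1.4  1.9] 5.5
s6 0.0
```

View pics/c6.png

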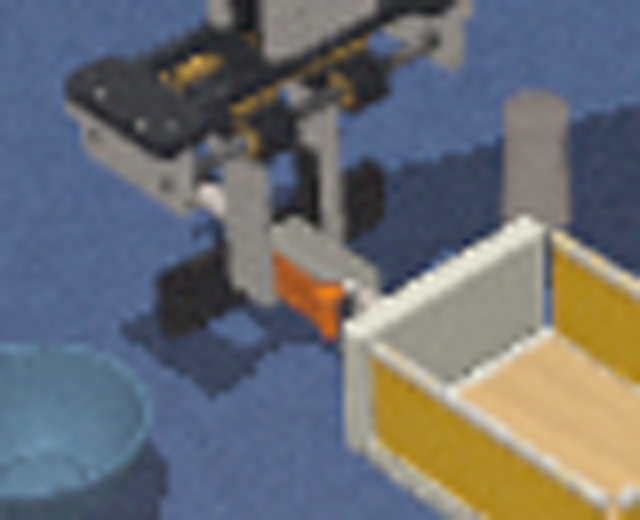

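The lever lies flat along the tube, the leg is held (gap 27.7 mm, 44 N), the pose is unchanged at the ring, and the salt and bowl have not moved.

```bash
python3 -c "
from cell import *
print(sign_off())"
```

```text
the job is handed in; nothing more can be done
None
```

I've handed the job in at about 15 s of the 64 s: all three walls are fully upright, and the gripper is still holding the leg (about 44 N) at the red ring, by my measurements within about 1 mm, with the lever closed; nothing else was touched.

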